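# Sweep the grease channel of the sandwich press

### The job

A hard crust is left in the grease channel of the cold sandwich press: push down the latch at its front so that the lid pops up, and ease the lid right back to its stop without flinging it. Take the channel scraper out of its pot, set its foot down in the closed end of the channel behind the crust and sweep slowly (well under 15 cm a second) along the channel, round the bend and along the front, until the crust drops off the spout into the drip cup. Stand the scraper back in its pot, leave the lid open and leave everything else where it is.

Things in the scene. Friction and masses are not known exactly. Their poses are not given: they have to be found in the camera images.
- press: sandwich press, fixed, steel and black, 189 x 204 mm; origin on the worktop under its middle; x points from its front (latch side, nearest the robot) to its hinge, y to its left, z up. Under the lid a grease channel, 26 mm wide and 16 mm deep (floor 50 mm, rim 66 mm above the worktop), runs round its ribbed plate down the left side and along the front to an open spout at the right
- channel_start (a point): point on the channel floor's centre line at the closed end (left side, rear), 15 mm before its end wall, at (12, 75) mm in the press frame; axes as the press. The channel runs from here straight towards the front, to (-27, 75) mm
- channel_bend (a point): point on the channel floor in the middle of the quarter bend at the front left corner; axes as the press. The bend's centre line, of 40 mm radius about (-27, 35) mm in the press frame, runs from (-27, 75) to (-67, 35) mm
- channel_mid (a point): point on the channel floor on the straight front run, at (-67, -35) mm in the press frame, 87 mm before the spout's lip; axes as the press. This straight runs from (-67, 35) to (-67, -122) mm
- channel_end (a point): point on the channel floor at the lip of the spout (front right), where it ends in the air over the drip cup, at (-67, -122) mm in the press frame; axes as the press. The crust tips off when its middle passes this lip
- press_lid (a joint): lid angle, rad: 0 shut (held by the latch), 1.65 at its stop, just past upright. Freed by the latch, its spring lifts it within a second to roughly 0.6 to 1.0, where its counterbalanced hinge holds it; from there it stays where it is left and takes about 1 N at its front edge to swing up and back to the stop
- lid_hinge (a point): middle of the lid's hinge axis, at the rear of the press 76 mm above the worktop; the axis runs along the press's y
- lid_edge (a point): middle of the lower (inner) front edge of the lid, 188 mm from the hinge axis; moves with the lid (panel 204 mm wide, 23 to 33 mm thick, black bar handle on its outer side). Pushing this edge up and away from the robot opens the lid; at the stop it stands 264 mm above the worktop: carry the scraper round it, on the robot's side
- press_latch (a joint): rocker latch at the middle of the press's front, rad: 0 at rest, 0.25 fully down; sprung. Its hook lets the lid go from about 0.15
- latch_pad (a point): middle of the top of the latch's black thumb pad (36 x 36 mm), which stands out 40 mm in front of the rocker's pivot, about 54 mm above the worktop; pushing it straight down 10 mm (4 to 5 N) frees the lid. The lid's front edge rises 50 mm behind it
- scraper: channel scraper, 162 mm long, 0.12 kg, standing upright in its pot: a steel rod with a round foot (18 mm across, 14 mm high), a round finger guard (52 mm across, 85 to 90 mm above the foot's underside) that rests on the pot's rim, and a square wooden handle 24 x 24 mm, 90 to 162 mm up; origin at the centre of the foot's underside, z along the handle, x and y square to its faces
- scraper_foot (a point): centre of the underside of the scraper's foot; axes as the scraper
- scraper_grip (a point): middle of the scraper's wooden handle, 126 mm above the foot's underside; axes as the scraper
- pot: white stoneware pot of the scraper, fixed, 78 mm across, 95 mm high, with an upright bore 32 mm wide and 89 mm deep; origin under its middle on the worktop
- pot_mouth (a point): centre of the pot's mouth, at rim height (95 mm); the scraper's guard rests here when the scraper is home, its foot then 85 mm below
- crust: hard brown crust, 19 mm across, 13 mm high, lying in the left straight of the channel in front of its closed end; slippery with grease; origin at the centre of its underside
- drip_cup: white ramekin 68 mm across, 37 mm high, standing under the spout at the press's right; origin at the centre of its underside
- jam: jam jar with a red lid, 65 mm across, 97 mm high, at the rear of the worktop; origin at the centre of its underside; not to be disturbed
- mill: dark wooden pepper mill, 58 mm across, 170 mm high; origin at the centre of its underside; not to be disturbed
- kitchen_timer: round kitchen timer, 64 mm across, 57 mm high; origin at the centre of its underside; not to be disturbed
- dial_scale: cream shop scale with a dial and a round white pan (242 mm across, rim 202 mm above the worktop), fixed, between pot and press; origin under its middle. An obstacle: pass above its pan when going between pot and press. At the rear a glass shelf lies 0.40 m above the worktop from x = 0.685 m on: keep wrist and gripper in front of it

How it is judged:
On the way, in this order (a step that is already met when the one before it is completed fails the run):
1. latch pushed down and the lid popped up (more than 0.3 rad) (value of joint press_lid above 0.3 rad), for 0.02 s.
2. lid eased back to its stop (more than 1.55 rad) (value of joint press_lid above 1.55 rad), for 0.2 s.
3. the scraper's foot down in the closed end of the channel (horizontal distance between scraper_foot and channel_start below 0.014 m and z of scraper_foot in the frame of channel_start below 0.01 m), for 0.1 s.
4. the foot in the channel at the bend (horizontal distance between scraper_foot and channel_bend below 0.014 m and z of scraper_foot in the frame of channel_bend below 0.01 m), for 0.02 s.
5. the foot in the channel half way along the front (horizontal distance between scraper_foot and channel_mid below 0.014 m and z of scraper_foot in the frame of channel_mid below 0.01 m), for 0.02 s.
6. the crust in the drip cup (horizontal distance between crust and drip_cup below 0.03 m and z of crust in the frame of drip_cup below 0.03 m), for 0.2 s.
At the end, for the whole second after the job is handed in: The lid stands open at its stop (over 1.55 rad), the crust rests in the drip cup (within 30 mm of its middle, below its rim) and the scraper stands still and upright (within 0.12 rad) in its pot, guard on the rim (origin within 12 mm of the pot's axis, at most 16 mm up) (all of step 6 and value of joint press_lid above 1.55 rad and horizontal distance between scraper and pot below 0.012 m and z of scraper in the frame of pot below 0.016 m and angle between scraper's own z axis and vertical below 0.12 rad and linear speed of each of scraper, crust, drip_cup below 0.02 m/s); the robot touches nothing.
It fails at once if the lid is flung back (over 2.5 rad/s in the last part of its swing, beyond 1.2 rad) (value of joint press_lid above 1.2 rad and velocity of joint press_lid above 2.5 rad/s).
It fails at once if the scraper moves faster than 0.15 m/s with its foot down in the channel before the crust has dropped (z of scraper_foot in the frame of press between 0.04 and 0.06 m and x of scraper_foot in the frame of press between -0.085 and 0.05 m and y of scraper_foot in the frame of press between -0.12 and 0.09 m and linear speed of scraper above 0.15 m/s and height (world z) of crust above 0.045 m).
It fails at once if the crust is handled with the fingers, or lands on the worktop (contact force between the fingers and crust above 0.5 N or (height (world z) of crust below 0.04 m and horizontal distance between crust and drip_cup above 0.04 m)).
It fails at once if the scraper is dropped or laid over (tilted more than 0.6 rad) (angle between scraper's own z axis and vertical above 0.6 rad).
It fails at once if the drip cup is pushed more than 20 mm, or the jam jar, pepper mill or timer more than 30 mm (distance of drip_cup from where it was at the start of the episode above 0.02 m or distance of any of jam, mill, kitchen_timer from where it was at the start of the episode above 0.03 m).
It also fails if it takes over 72 s, if anything falls off the work surface, if the arm or the gripper's body presses on something with over 40 N, if the wrist force passes 120 N, or if a joint passes its speed limit or range.

### The arm

A 6-joint arm with a two-finger parallel gripper is mounted at the origin on a cart in front of the work surface, level with it; the furniture and walls round the work are solid. World frame = base frame: x ahead of the robot, y to its left, z up, the work surface at z = 0. Lengths are in m, angles in rad, forces in N, time in s.
With the tool pointing down it reaches from about 0.35 to 0.775 m from the base axis. Payload 7.3 kg.
Tool frame: the origin (TCP) lies at the very end of the fingers, on their centre line; the grasp point (between the pads) lies 19 mm behind it; z points along the fingers, y is the line along which they close (so a half turn about z gives the same grasp; the last joint's range is limited). The gripper opens to 92 mm and grips with 3 to 60 N. Pads are 19 mm wide; open, the fingers measure 130 mm over their backs; the gripper's body (75 mm by 190 mm) begins 47 mm behind the grasp point.
Start: joints at [1.052, 0.342, 1.524, -0, 1.275, -0.146], TCP at [0.191, 0.489, 0.227] pointing down, gripper open.
Joint ranges: [-2.53, 2.53], [-0.77, 2.02], [0.04, 2.7], [-1, 4.14], [0.28, 2.66], [-3.11, 3.11]. Speed limits (rad/s): [2.57, 2.57, 3.14, 3.14, 3.14, 3.14].

### API

Orientations are given as [roll, pitch, yaw] about the fixed x, y, z axes, in that order (R = Rz(yaw) Ry(pitch) Rx(roll)).
In Python, from cell import observe, read_camera, get_calibration, hand_in, search_frame gives the robot as it stands.
- The arm moves only by the tool step_arm, never from a script. Its argument "commands" is a list of rows, each an object with "translation": the shift along the tool's x, y, z in mm, a list of three; "roll": the turn about the tool's z in rad. In form: [{"translation": [x, y, z], "roll": roll}, ...]. A call has 1 to 20 rows; each row shifts and turns the commanded pose from where the row before left it, along the tool's axes as they then stand; what a row does not reach is not made up. A row lasts 1/12 s, in which the tool goes at most 41.7 mm and 7.16 degrees, less where a joint would pass 70% of its speed; a pose out of reach is approached as far as the arm can. A call is refused whole if a number of a shift passes 41.7 or a number of a turn 0.125, either way. A call with a gripper value outside its range is refused whole. "fingers" is the opening, from 0 (shut) to 1 (fully open), set as the call begins (left out, the last holds). The fingers move at their own pace and stop on an object; "grip_force" is the grip in N (left out, the last holds). Time passes only in rows, so rows that do not move let the fingers close. It gives the time, the measured TCP pose, the force, the opening and the grip force at its end, in the units of the state.
- observe(): the state, without advancing time (a new reading comes with each control period).
- read_camera(name): name is "scene" or "side" or "wrist"; returns the picture (480x640x3 uint8, red, green, blue); there is no depth.
- get_calibration(name): a dict with "camera_matrix" (3x3 intrinsics, pixels), "dist_coeffs" ([k1, k2, p1, p2, k3] as OpenCV has them; the pictures are not rectified), "world_from_camera" (4x4, takes a point from camera to world coordinates). Camera axes: x right, y up, looking along -z (the intrinsics and any distortion apply to the point x, -y, -z); pixel columns grow to the right and rows downward; lengths in m; the calibration is good to about 2 mm. A picture is of the moment at which its call begins: read the wrist's pose just before it. get_calibration takes no time and is no camera call; for the wrist camera it gives the pose at the moment of the call.
- hand_in(): hands the job in; it is judged then, once.
Trained networks look in the newest picture that a camera, given by its name, has taken for a name from the list of things; names that differ only in an ending like _2 or _b are one class to them, and where a whole thing is asked for, a point or a joint stands for the part that bears it (a point fixed in the world has none). Each returns a list of dicts, best first, with "confidence" (0 to 1); they miss things now and then, are a little off and sometimes report something else, mostly with a low value. They report only what shows in the picture. A call takes as long as a camera call.
- search_frame(camera, name): "at" ([x, y, z] in m, in world coordinates, good to about 4 mm: the middle of the surface that is visible of it).
The state is a dict: "time": time; "qpos": joint angles; "qvel": joint speeds; "joint_efforts": joint torques, N m; "tool_pos": TCP position; "tool_rot": TCP orientation; "contact_force": force on the tool from outside, world axes, zero at the start; "torque": the same for the moment, N m; "opening": finger opening in m; "grip_force": force on a finger pad.
Only numpy, scipy, OpenCV 4.12 (cv2) and the standard library are available. Lean on these libraries where they do the work, as an engineer would, in place of code of your own. Each camera call takes 0.05 s, during which the arm holds its last target. There are 200 camera calls.

## Working session

There is one attempt and no reset: what is moved stays moved. The work goes in short steps, Python scripts to look and compute and a tool call to move; the robot and the scene stay as the last step left them, time stands still between calls to the robot, and variables do not carry over. Pictures are saved under pics/ and viewed, at most 10 in all, crops included, and the job is handed in when it is done.

Besides the shell and the picture viewer there is one more tool, called after "Request:" as name(argument=value, ...) on one line, values as JSON. step_arm: Moves the arm, as the interface text tells. Its arguments: {"type":"object","properties":{"commands":{"type":"array"},"fingers":{"type":"number"},"grip_force":{"type":"number"}},"required":["commands"]}

```bash
mkdir -p pics; ls; python3 - <<'E'
from cell import *
import cv2
s=observe();print(s)
for c in ["scene","side"]:
    im=read_camera(c);cv2.imwrite(f"pics/{c}0.png",im[:,:,::-1])
    for n in ["press","latch_pad","lid_edge","lid_hinge","scraper","scraper_grip","pot","drip_cup","dial_scale","jam","mill","kitchen_timer","crust","channel_end"]:
        try:
            r=search_frame(c,n);print(c,n,[([round(float(v),3) for v in q["at"]],round(q["confidence"],2)) for q in r[:2]])
        except Exception as e: print(n,e)
E
```

```text
pics
{'time': 0.0, 'qpos': array([ 1.05202122e+00,  3.42730664e-01,  1.52500239e+00,  2.26688404e-05,
        1.27538193e+00, -1.46051825e-01]), 'qvel': array([-0.00013462,  0.00039959,  0.00152326, -0.00021462, -0.00121019,
       -0.00074592]), 'joint_efforts': array([ 4.14915803e-04, -4.31251752e+01, -2.44209212e+01,  7.19240773e-02,
        5.60950523e-02, -1.06978807e-04]), 'tool_pos': array([0.19098082, 0.48860756, 0.22604594]), 'tool_rot': array([-3.14008969e+00, -2.42995253e-04,  2.76886257e+00]), 'contact_force': array([-0.36518058,  0.16787762, -0.31605094]), 'torque': array([ 0.01588921,  0.00886568, -0.07011116]), 'grip_force': 0.0, 'opening': 0.09180676706866002}
scene press [([0.509, -0.338, 0.109], 0.84)]
scene latch_pad [([0.389, -0.336, 0.056], 0.67), ([0.517, -0.328, 0.108], 0.44)]
scene lid_edge [([0.519, -0.331, 0.107], 0.75), ([0.508, -0.334, 0.099], 0.52)]
scene lid_hinge [([0.511, -0.339, 0.103], 0.92)]
scene scraper [([0.583, 0.117, 0.117], 0.61)]
scene scraper_grip [([0.591, 0.118, 0.115], 0.6)]
scene pot [([0.602, 0.118, 0.09], 0.5)]
scene drip_cup [([0.48, 
[... 524 characters left out ...]
 lid_edge [([0.505, -0.322, 0.106], 0.73)]
side lid_hinge [([0.47, -0.329, 0.105], 0.89), ([0.574, 0.125, 0.124], 0.27)]
side scraper [([0.578, 0.127, 0.127], 0.93), ([0.472, -0.326, 0.104], 0.69)]
side scraper_grip [([0.58, 0.123, 0.121], 0.91)]
side pot [([0.561, 0.14, 0.093], 0.55)]
side drip_cup [([0.487, -0.47, 0.02], 0.7)]
side dial_scale [([0.504, -0.319, 0.11], 0.45)]
side jam [([0.674, -0.089, 0.096], 0.72), ([0.506, -0.322, 0.107], 0.27)]
side mill [([0.647, 0.349, 0.082], 0.57)]
side kitchen_timer [([0.592, 0.285, 0.051], 0.73), ([0.47, -0.326, 0.101], 0.71)]
side crust [([0.468, -0.33, 0.099], 0.67), ([0.576, 0.124, 0.121], 0.29)]
side channel_end [([0.468, -0.334, 0.103], 0.56)]
```

View pics/scene0.png

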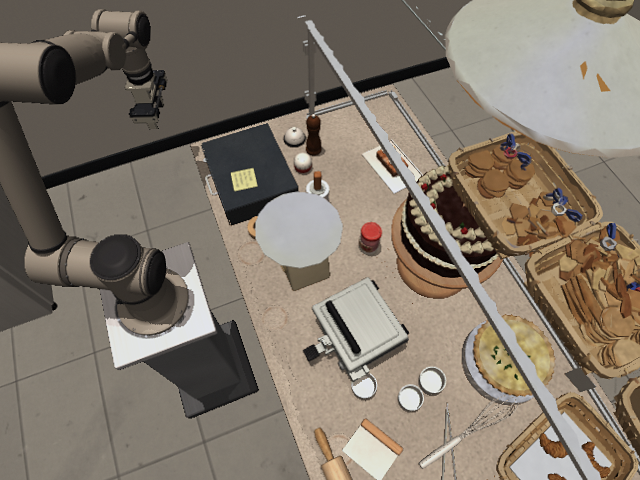

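View pics/side0.png

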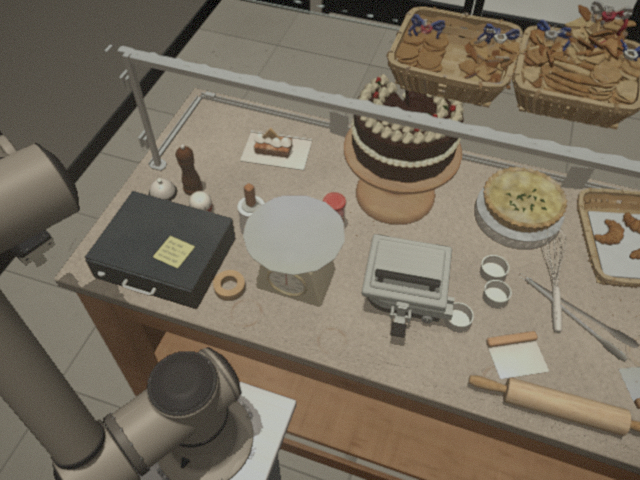

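Overview: the press is shut near scene pixel (360,325) with its latch at (312,352). The cup is at (364,385), the scraper in its pot at (318,182), the scale pan at (298,228) and the jam jar at (370,235). Next I'll zoom in for the yaw.

```bash
cat > h.py <<'E'
import numpy as np, cv2
from cell import *
def proj(c,P,cal=None):
    k=cal or get_calibration(c);T=np.linalg.inv(np.array(k["world_from_camera"]))
    P=np.atleast_2d(P).astype(float);q=P@T[:3,:3].T+T[:3,3];q=q*[1,-1,-1]
    return cv2.projectPoints(q.reshape(-1,1,3),np.zeros(3),np.zeros(3),np.array(k["camera_matrix"],float),np.array(k["dist_coeffs"],float))[0].reshape(-1,2)
def unproj(c,px,z,cal=None):
    k=cal or get_calibration(c);W=np.array(k["world_from_camera"])
    u=cv2.undistortPoints(np.array(px,float).reshape(-1,1,2),np.array(k["camera_matrix"],float),np.array(k["dist_coeffs"],float)).reshape(-1,2)
    d=np.c_[u[:,0],-u[:,1],-np.ones(len(u))]@W[:3,:3].T
    return W[:3,3]+d*((z-W[2,3])/d[:,2])[:,None]
E
python3 - <<'E'
import cv2,numpy as np
from h import *
a=cv2.imread("pics/scene0.png")[270:410,295:420];b=cv2.imread("pics/side0.png")[225:345,355:480]
f=lambda i:cv2.resize(i,(400,400*i.shape[0]//i.shape[1]),interpolation=cv2.INTER_CUBIC)
a,b=f(a),f(b);o=np.zeros((450,800,3),np.uint8);o[:a.shape[0],:400]=a;o[:b.shape[0],400:]=b
cv2.imwrite("pics/z1.png",o)
print(unproj("scene",[(298,228),(256,228),(342,228)],.202).round(3), unproj("side",[(294,235)],.202).round(3))
E
```

```text
[[ 0.459 -0.048  0.202]
 [ 0.353 -0.004  0.202]
 [ 0.569 -0.093  0.202]] [[ 0.454 -0.047  0.202]]
```

View pics/z1.png

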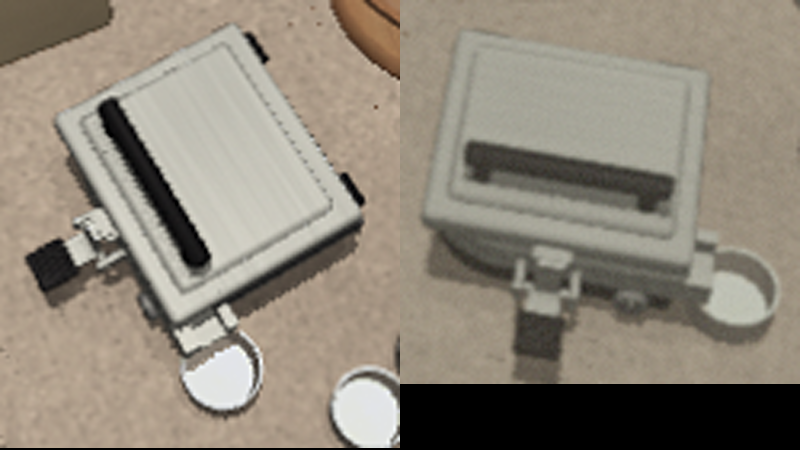

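The zoom shows the lid outline, with crop corners near (60,118), (240,28), (360,213) and (172,318) in the left half. The black latch pad is at (52,265), and the cup below the spout is at (222,375).

```bash
python3 - <<'E'
from h import *
A=np.array([(60,118),(240,28),(360,213),(172,318)])/3.2+[295,270]
B=(np.array([(460,32),(707,72),(690,262),(425,215)])-[400,0])/3.2+[355,225]
for c,P in (("scene",A),("side",B[[3,0,1,2]])):
    w=unproj(c,P,.100);e=w[1:]-w[:-1]
    print(c,w.round(3).tolist(),w.mean(0).round(3),np.linalg.norm(e,axis=1).round(3),np.arctan2(e[:,1],e[:,0]).round(3))
print("pad",unproj("scene",[np.array((52,265))/3.2+[295,270]],.054),unproj("side",[np.array((140,335))/3.2+[355,225]],.054))
print("cup",unproj("scene",[np.array((222,370))/3.2+[295,270]],.037),unproj("side",[np.array((337,288))/3.2+[355,225]],.037))
print("scraper top",unproj("scene",[(317,172)],.172),unproj("side",[(249,186)],.172))
s=observe();print(get_calibration("wrist")["world_from_camera"])
E
```

```text
scene [[0.426, -0.239, 0.1], [0.604, -0.222, 0.1], [0.624, -0.411, 0.1], [0.445, -0.429, 0.1]] [ 0.525 -0.325  0.1  ] [0.179 0.19  0.18 ] [ 0.095 -1.468 -3.039]
side [[0.419, -0.233, 0.1], [0.596, -0.211, 0.1], [0.621, -0.406, 0.1], [0.444, -0.428, 0.1]] [ 0.52 -0.32  0.1 ] [0.179 0.197 0.179] [ 0.125 -1.443 -3.017]
pad [[ 0.37687278 -0.3413381   0.054     ]] [[ 0.37476262 -0.33788228  0.054     ]]
cup [[ 0.47506244 -0.47266393  0.037     ]] [[ 0.47424334 -0.4695196   0.037     ]]
scraper top [[0.58826728 0.13049908 0.172     ]] [[0.58954106 0.1280815  0.172     ]]
[[ 3.64588905e-01 -8.99227662e-01 -2.41794423e-01  1.27237378e-01]
 [ 9.31168515e-01  3.52182215e-01  9.43020876e-02  5.13449791e-01]
 [ 3.56649950e-04 -2.59532849e-01  9.65734215e-01  3.84672319e-01]
 [ 0.00000000e+00  0.00000000e+00  0.00000000e+00  1.00000000e+00]]
```

Request:
step_arm(commands=[{"translation": [0, 0, -18], "roll": -0.12}, {"translation": [0, 0, -18], "roll": -0.12}, {"translation": [0, 0, -18], "roll": -0.12}, {"translation": [0, 0, -18], "roll": -0.12}, {"translation": [-19, -36, 0], "roll": 0}, {"translation": [-19, -36, 0], "roll": 0}, {"translation": [-19, -36, 0], "roll": 0}, {"translation": [-19, -36, 0], "roll": 0}, {"translation": [-19, -36, 0], "roll": 0}, {"translation": [-19, -36, 0], "roll": 0}, {"translation": [-19, -36, 0], "roll": 0}, {"translation": [-19, -36, 0], "roll": 0}, {"translation": [-19, -36, 0], "roll": 0}, {"translation": [-19, -36, 0], "roll": 0}], fingers=0, grip_force=10)

```text
time: 2.67
tool_pos: [0.4193, 0.1495, 0.299]
tool_rot: [3.141, 0.001, -3.034]
contact_force: [0.2, 0.5, 0.6]
opening: 0.0032
grip_force: 0.0
```

Request:
step_arm(commands=[{"translation": [8, -40, 0], "roll": 0}, {"translation": [8, -40, 0], "roll": 0}, {"translation": [8, -40, 0], "roll": 0}, {"translation": [8, -40, 0], "roll": 0}, {"translation": [8, -40, 0], "roll": 0}, {"translation": [8, -40, 0], "roll": 0}, {"translation": [8, -40, 0], "roll": 0}, {"translation": [8, -40, 0], "roll": 0}, {"translation": [8, -40, 0], "roll": 0}, {"translation": [8, -40, 0], "roll": 0}, {"translation": [8, -40, 0], "roll": 0}, {"translation": [0, 0, 0], "roll": 0}])

```text
time: 3.67
tool_pos: [0.377, -0.3018, 0.298]
tool_rot: [-3.139, -0.001, -3.04]
contact_force: [-1.6, 0.8, -0.3]
opening: 0.0003
grip_force: 0.0
```

Request:
step_arm(commands=[{"translation": [4, -37, 0], "roll": 0}, {"translation": [0, 0, 38], "roll": 0}, {"translation": [0, 0, 38], "roll": 0}, {"translation": [0, 0, 38], "roll": 0}, {"translation": [0, 0, 38], "roll": 0}, {"translation": [0, 0, 38], "roll": 0}, {"translation": [0, 0, 30], "roll": 0}, {"translation": [0, 0, 8], "roll": 0}, {"translation": [0, 0, 5], "roll": 0}, {"translation": [0, 0, 5], "roll": 0}, {"translation": [0, 0, 5], "roll": 0}, {"translation": [0, 0, 5], "roll": 0}, {"translation": [0, 0, 0], "roll": 0}, {"translation": [0, 0, 0], "roll": 0}])

```text
time: 4.83
tool_pos: [0.3788, -0.3334, 0.0516]
tool_rot: [-3.14, 0.001, -3.034]
contact_force: [-0.2, -1.3, 2.1]
opening: 0.0004
grip_force: 0.6
```

```bash
python3 - <<'E'
from h import *
im=read_camera("side");cv2.imwrite("pics/side1.png",im[:,:,::-1])
print(observe()["contact_force"],[(q["at"],q["confidence"]) for q in search_frame("side","lid_edge")])
E
```

```text
[ 0.41823056 -0.69455658  1.58513635] [([0.4692, -0.3829, 0.1089], 0.84), ([0.6478, 0.3493, 0.0821], 0.56), ([0.4616, -0.3801, 0.0934], 0.4)]
```

Request:
step_arm(commands=[{"translation": [0, 0, 4], "roll": 0}, {"translation": [0, 0, 4], "roll": 0}, {"translation": [0, 0, 4], "roll": 0}, {"translation": [0, 0, 0], "roll": 0}, {"translation": [0, 0, 0], "roll": 0}, {"translation": [0, 0, 0], "roll": 0}, {"translation": [0, 0, 0], "roll": 0}, {"translation": [0, 0, 0], "roll": 0}, {"translation": [0, 0, -20], "roll": 0}, {"translation": [0, 0, -30], "roll": 0}, {"translation": [30, 0, -20], "roll": 0}])

```text
time: 5.85
tool_pos: [0.3514, -0.3365, 0.1107]
tool_rot: [-3.138, 0.003, -3.032]
contact_force: [-0.7, -0.8, -0.0]
opening: 0.0006
grip_force: 0.0
```

```bash
python3 - <<'E'
from h import *
im=read_camera("side");cv2.imwrite("pics/side1.png",im[:,:,::-1])
for n in ["lid_edge","crust","channel_start","channel_end"]: print(n,[(q["at"],q["confidence"]) for q in search_frame("side",n)])
E
```

```text
lid_edge [([0.5514, -0.3878, 0.2209], 0.63)]
crust []
channel_start [([0.5025, -0.3491, 0.065], 0.94), ([0.646, 0.3517, 0.1054], 0.49)]
channel_end [([0.504, -0.3479, 0.0696], 0.65), ([0.5505, -0.3923, 0.2198], 0.46)]
```

View pics/side1.png

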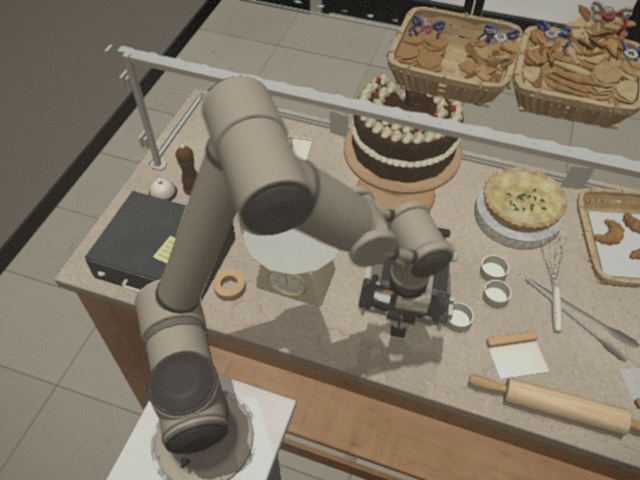

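The lid has popped up: it is seen edge-on behind the gripper at about (410,260), and the plate shows. Next I'll ease it back along its arc.

Request:
step_arm(commands=[{"translation": [0, 0, -35], "roll": 0}, {"translation": [0, 0, -30], "roll": 0}, {"translation": [-30, 0, 0], "roll": 0}, {"translation": [-30, 0, 0], "roll": 0}, {"translation": [-20, 0, 0], "roll": 0}, {"translation": [-12, 0, 0], "roll": 0}, {"translation": [-12, 0, 0], "roll": 0}, {"translation": [-12, 0, -4], "roll": 0}, {"translation": [-12, 0, -5], "roll": 0}, {"translation": [-12, 0, -5], "roll": 0}, {"translation": [-12, 0, -6], "roll": 0}, {"translation": [-12, 0, -6], "roll": 0}, {"translation": [-12, 0, -6], "roll": 0}, {"translation": [-12, 0, -6], "roll": 0}, {"translation": [-12, 0, -6], "roll": 0}])

```text
time: 7.35
tool_pos: [0.5475, -0.314, 0.2161]
tool_rot: [3.139, -0.002, -3.034]
contact_force: [-0.1, -0.8, 0.5]
opening: 0.0005
grip_force: 0.1
```

Request:
step_arm(commands=[{"translation": [-10, 0, -6], "roll": 0}, {"translation": [-10, 0, -4], "roll": 0}, {"translation": [-8, 0, 0], "roll": 0}, {"translation": [-8, 0, 0], "roll": 0}, {"translation": [-8, 0, 0], "roll": 0}, {"translation": [0, 0, 0], "roll": 0}])

```text
time: 7.85
tool_pos: [0.5919, -0.3093, 0.2264]
tool_rot: [3.14, -0.001, -3.034]
contact_force: [0.3, -0.2, 0.2]
opening: 0.0005
grip_force: 0.0
```

Request:
step_arm(commands=[{"translation": [-6, 0, 0], "roll": 0}, {"translation": [-5, 0, 0], "roll": 0}, {"translation": [0, 0, 0], "roll": 0}])

```text
time: 8.1
tool_pos: [0.6026, -0.3085, 0.2274]
tool_rot: [3.141, 0.0, -3.034]
contact_force: [0.4, -0.6, 0.0]
opening: 0.0004
grip_force: 0.0
```

```bash
python3 - <<'E'
from h import *
o=[]
for c in ("wrist","scene"):
    im=read_camera(c);o.append(im[:,:,::-1])
    for n in ["lid_edge","press_lid"]: print(c,n,[(q["at"],q["confidence"]) for q in search_frame(c,n)[:2]])
o=np.hstack([cv2.resize(o[0],(400,300)),cv2.resize(o[1][200:420,250:470],(400,300))])
cv2.imwrite("pics/lid.png",o)
E
```

```text
wrist lid_edge [([0.615, -0.3009, 0.1804], 0.96)]
wrist press_lid [([0.6132, -0.3013, 0.1786], 0.68)]
scene lid_edge [([0.6229, -0.3451, 0.1523], 0.89)]
scene press_lid [([0.6206, -0.3416, 0.1526], 0.59)]
```

View pics/lid.png

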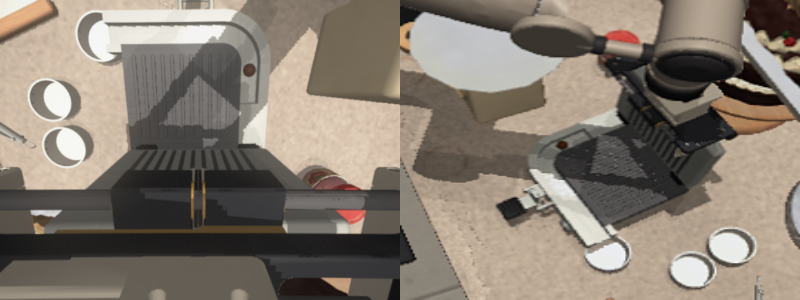

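The lid is nearly upright. In the wrist half the crust shows at (250,70), in the left channel. I'll ease the lid on until it meets the stop.

Request:
step_arm(commands=[{"translation": [-5, 0, 0], "roll": 0}, {"translation": [-5, 0, 0], "roll": 0}, {"translation": [-5, 0, 0], "roll": 0}, {"translation": [0, 0, 0], "roll": 0}])

```text
time: 8.73
tool_pos: [0.617, -0.3071, 0.2277]
tool_rot: [-3.141, -0.002, -3.034]
contact_force: [-1.8, -0.6, 1.7]
opening: 0.0006
grip_force: 1.4
```

Request:
step_arm(commands=[{"translation": [-4, 0, 0], "roll": 0}, {"translation": [-4, 0, 0], "roll": 0}, {"translation": [0, 0, 0], "roll": 0}])

```text
time: 8.98
tool_pos: [0.6177, -0.3071, 0.2278]
tool_rot: [3.138, -0.017, -3.037]
contact_force: [-30.5, 0.5, 12.4]
opening: 0.0007
grip_force: 16.0
```

At the stop: 30 N. I'll back off and look.

Request:
step_arm(commands=[{"translation": [8, 0, 0], "roll": 0}, {"translation": [15, 0, 0], "roll": 0}, {"translation": [30, 0, 0], "roll": 0}, {"translation": [35, 0, 0], "roll": 0}, {"translation": [35, 0, -20], "roll": 0}, {"translation": [0, 0, 0], "roll": 0}, {"translation": [0, 0, 0], "roll": 0}])

```text
time: 9.57
tool_pos: [0.5022, -0.3201, 0.2496]
tool_rot: [-3.139, 0.003, -3.036]
contact_force: [0.5, 0.5, 1.1]
opening: 0.0005
grip_force: 0.0
```

```bash
python3 - <<'E'
from h import *
import pickle
k=get_calibration("wrist");im=read_camera("wrist");cv2.imwrite("pics/w2.png",im[:,:,::-1]);pickle.dump(k,open("w2.pkl","wb"))
for n in ["crust","drip_cup","lid_edge","press","channel_start"]: print(n,[(q["at"],q["confidence"]) for q in search_frame("wrist",n)[:2]])
print(observe()["tool_pos"])
E
```

```text
crust [([0.4922, -0.2425, 0.0602], 0.65)]
drip_cup [([0.4809, -0.4846, 0.0062], 0.78)]
lid_edge [([0.6159, -0.2177, 0.2309], 0.86)]
press [([0.4884, -0.3282, 0.0656], 0.71)]
channel_start [([0.4878, -0.3322, 0.0665], 0.61), ([0.4945, -0.2485, 0.0608], 0.58)]
[ 0.50317254 -0.31897567  0.24671603]
```

View pics/w2.png

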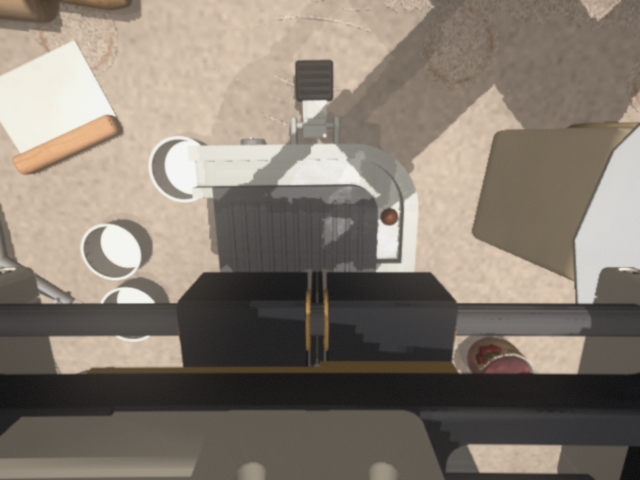

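The view is clear: crust at (389,216), closed end at about (388,260), bend at about (385,165), spout at (200,165), cup at (180,168). I'll overlay the model to refine the pose.

```bash
cat > ov.py <<'E'
from h import *
import pickle,sys
def ov(x,y,t,out):
    k=pickle.load(open("w2.pkl","rb"));im=cv2.imread("pics/w2.png")
    R=np.array([[np.cos(t),-np.sin(t)],[np.sin(t),np.cos(t)]])
    def line(r,x0):
        a=np.linspace(0,np.pi/2,20);arc=np.c_[-27+r*np.sin(a),35+r*np.cos(a)];arc[:,0]=-27-r*np.sin(a)
        return np.r_[[[x0,35+r]],arc,[[-27-r,-122]]]
    s=3;x0,y0=170,130
    im=cv2.resize(im[y0:y0+150,x0:x0+260],None,fx=s,fy=s,interpolation=cv2.INTER_CUBIC)
    def d(P,z,col):
        w=np.c_[(P/1000)@R.T+[x,y],np.full(len(P),z)]
        p=(proj("wrist",w,k)-[x0,y0]+.5)*s
        cv2.polylines(im,[p.round().astype(int)],False,col,1)
    for r,z,c in((53,.066,(0,0,255)),(27,.066,(0,0,255)),(40,.05,(0,255,0))): d(line(r,27 if r!=40 else 12),z,c)
    d(np.array([[27,88],[27,62]]),.066,(0,0,255))
    a=np.linspace(0,6.3,40)
    cv2.imwrite(out,im)
    for n,p in dict(start=(12,75),bend=(-27-28.28,35+28.28),mid=(-67,-35),end=(-67,-122)).items(): print(n,(R@np.array(p)/1000+[x,y]).round(4))
if __name__=="__main__": ov(*map(float,sys.argv[1:4]),sys.argv[4])
E
python3 ov.py 0.522 -0.3225 0.109 pics/ov1.png
python3 -c "
from h import *;import pickle
k=pickle.load(open('w2.pkl','rb'));print(unproj('wrist',[(389,216)],.063,k),unproj('wrist',[(184,168)],.037,k),unproj('wrist',[(314,79)],.054,k))"
```

```text
start [ 0.5258 -0.2466]
bend [ 0.4602 -0.2656]
mid [ 0.4592 -0.3646]
end [ 0.4687 -0.4511]
[[ 0.49762188 -0.24835571  0.063     ]] [[ 0.47436207 -0.46457388  0.037     ]] [[ 0.37710017 -0.33724637  0.054     ]]
```

View pics/ov1.png

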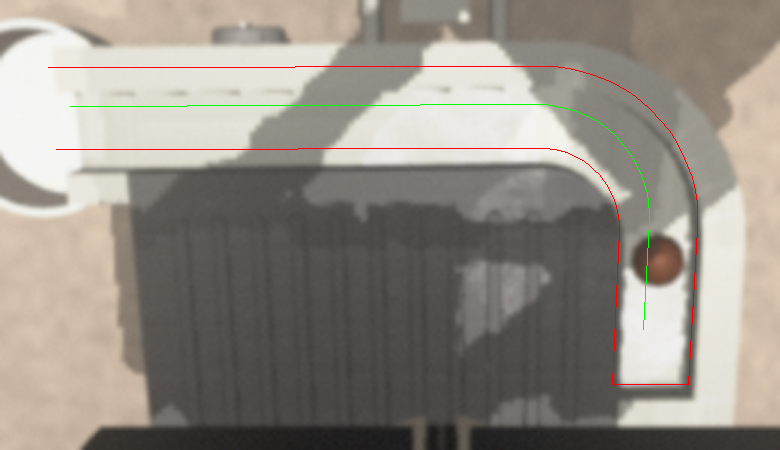

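```bash
sed -i 's/for r,z,c in((53/for r,z,c in((53,.05,(255,255,0)),(27,.05,(255,255,0)),(53/' ov.py; python3 ov.py 0.5275 -0.3210 0.109 pics/ov2.png
```

```text
start [ 0.5313 -0.2451]
bend [ 0.4657 -0.2641]
mid [ 0.4647 -0.3631]
end [ 0.4742 -0.4496]
```

View pics/ov2.png

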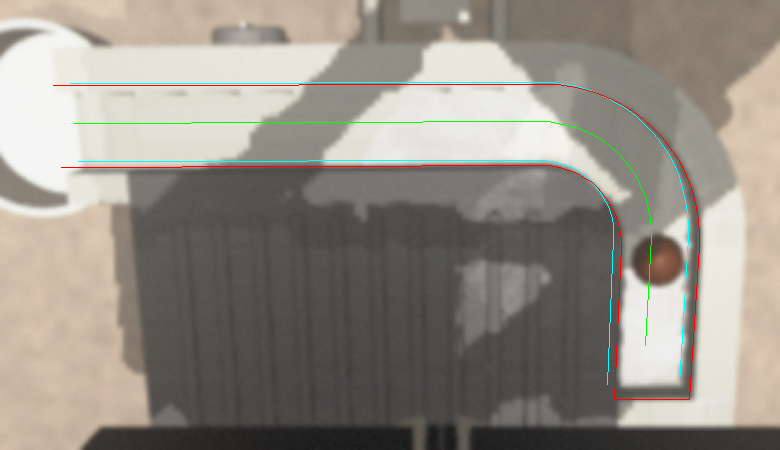

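The overlay now lies on the channel walls, giving a press pose of about (0.5275, -0.321), yaw 0.109. Next, the scraper.

Request:
step_arm(commands=[{"translation": [0, 30, -25], "roll": 0}, {"translation": [0, 30, -25], "roll": 0}, {"translation": [-12, 38, 0], "roll": 0}, {"translation": [-12, 38, 0], "roll": 0}, {"translation": [-12, 38, 0], "roll": 0}, {"translation": [-12, 38, 0], "roll": 0}, {"translation": [-12, 38, 0], "roll": 0}, {"translation": [-12, 38, 0], "roll": 0}, {"translation": [-12, 38, 0], "roll": 0}, {"translation": [-12, 38, 0], "roll": 0}, {"translation": [-12, 38, 0], "roll": 0}, {"translation": [-12, 36, 0], "roll": 0}, {"translation": [0, 0, 0], "roll": 0}, {"translation": [0, 0, 0], "roll": 0}], fingers=1)

```text
time: 11.03
tool_pos: [0.575, 0.1315, 0.2966]
tool_rot: [3.142, -0.001, -3.03]
contact_force: [0.1, -0.4, 0.3]
opening: 0.0889
grip_force: 0.0
```

```bash
python3 - <<'E'
from h import *
import pickle
k=get_calibration("wrist");im=read_camera("wrist");cv2.imwrite("pics/w3.png",im[:,:,::-1]);pickle.dump(k,open("w3.pkl","wb"))
for n in ["scraper","scraper_grip","pot"]: print(n,[(q["at"],q["confidence"]) for q in search_frame("wrist",n)[:2]])
print(observe()["tool_pos"], proj("wrist",[[.589,.129,.172],[.589,.129,.095]],k))
p=proj("wrist",[[.589,.129,.172]],k)[0].astype(int)
c=im[max(p[1]-75,0):p[1]+75,max(0,p[0]-100):p[0]+100,::-1];print(p)
cv2.imwrite("pics/w3c.png",cv2.resize(c,None,fx=4,fy=4,interpolation=cv2.INTER_CUBIC))
E
```

```text
scraper [([0.5784, 0.1267, 0.1032], 0.81)]
scraper_grip [([0.5756, 0.1288, 0.111], 0.69), ([0.6087, -0.215, 0.0656], 0.59)]
pot [([0.5679, 0.1249, 0.0959], 0.96)]
[0.57496142 0.12786081 0.29756662] [[313.00010665 243.90520042]
 [313.76050098 223.68798702]]
[313 243]
```

View pics/w3c.png

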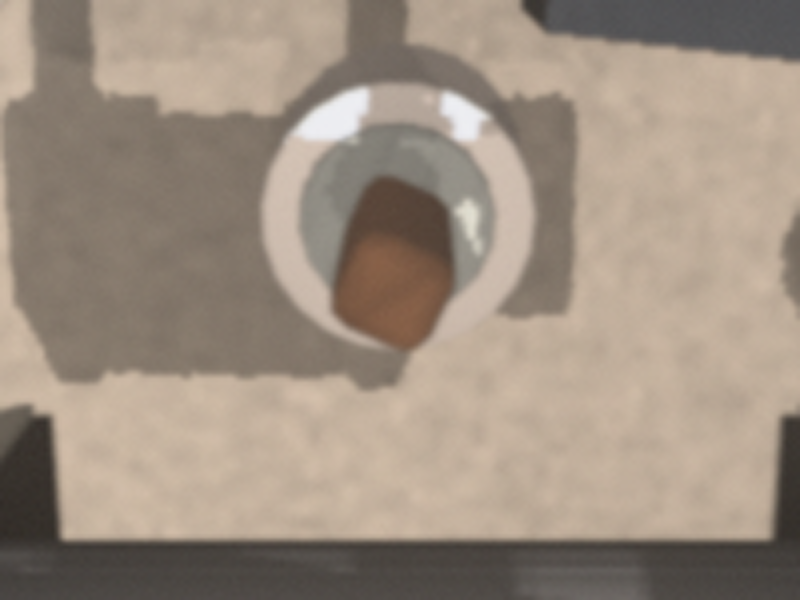

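The handle top's corners are at crop pixels (360,237), (452,262), (405,350) and (333,312). The pot ring is centred at about (398,215).

```bash
python3 - <<'E'
from h import *
import pickle
k=pickle.load(open("w3.pkl","rb"));im=cv2.imread("pics/w3.png")
f=lambda P:np.array(P)/4+[213,168]-.4
w=unproj("wrist",f([(357,237),(452,262),(405,350),(333,312)]),.172,k)
e=np.roll(w,-1,0)-w
print(w.round(4).tolist(),w.mean(0),np.linalg.norm(e,axis=1),np.degrees(np.arctan2(e[:,1],e[:,0])))
print("rim",unproj("wrist",f([(398,215)]),.095,k),"guard",unproj("wrist",f([(398,223)]),.100,k))
print(observe()["tool_pos"])
# segment bright top face
c=im[218:262,288:335].astype(int);b,g,r=c[...,0],c[...,1],c[...,2]
m=((r-b>60)&(r>105)).astype(np.uint8)
m=cv2.morphologyEx(m,cv2.MORPH_OPEN,np.ones((3,3),np.uint8));cs=max(cv2.findContours(m,0,2)[0],key=cv2.contourArea)
q=cv2.boxPoints(cv2.minAreaRect(cs))+[288,218];w=unproj("wrist",q,.172,k);e=np.roll(w,-1,0)-w
print(q,w.mean(0),np.linalg.norm(e,axis=1),np.degrees(np.arctan2(e[:,1],e[:,0])))
E
```

```text
[[0.5752, 0.1181, 0.172], [0.5784, 0.1385, 0.172], [0.5988, 0.1308, 0.172], [0.5921, 0.1147, 0.172]] [0.58614932 0.12552231 0.172     ] [0.02066949 0.02185882 0.01749064 0.01722137] [  81.2057392   -20.67093277 -112.64996755  168.50694884]
rim [[0.58666507 0.12696956 0.095     ]] guard [[0.5876911  0.12714615 0.1       ]]
[0.57496142 0.12786081 0.29756662]
[[311. 245.]
 [316. 245.]
 [316. 250.]
 [311. 250.]] [0.59212685 0.12976924 0.172     ] [0.00425138 0.00444749 0.0042679  0.00444752] [  96.3813081     6.34866839  -83.6187479  -173.8641238 ]
```

Request:
step_arm(commands=[{"translation": [-12, -2, 0], "roll": 0}, {"translation": [0, 0, 10], "roll": 0.1}, {"translation": [0, 0, 20], "roll": 0.1}, {"translation": [0, 0, 30], "roll": 0.1}, {"translation": [0, 0, 35], "roll": 0.09}, {"translation": [0, 0, 35], "roll": 0}, {"translation": [0, 0, 30], "roll": 0}, {"translation": [0, 0, 15], "roll": 0}, {"translation": [0, 0, 7], "roll": 0}, {"translation": [0, 0, 0], "roll": 0}, {"translation": [0, 0, 0], "roll": 0}])

```text
time: 12.15
tool_pos: [0.5876, 0.1275, 0.1166]
tool_rot: [3.141, 0.001, 2.858]
contact_force: [-0.1, -0.6, 0.9]
opening: 0.092
grip_force: 0.0
```

Request:
step_arm(commands=[{"translation": [0, 0, 0], "roll": 0}, {"translation": [0, 0, 0], "roll": 0}, {"translation": [0, 0, 0], "roll": 0}, {"translation": [0, 0, 0], "roll": 0}, {"translation": [0, 0, 0], "roll": 0}, {"translation": [0, 0, 0], "roll": 0}, {"translation": [0, 0, 0], "roll": 0}, {"translation": [0, 0, 0], "roll": 0}], fingers=0, grip_force=40)

```text
time: 12.82
tool_pos: [0.587, 0.1283, 0.1157]
tool_rot: [3.142, -0.0, 2.859]
contact_force: [0.4, 0.6, 0.3]
opening: 0.043
grip_force: 0.0
```

Request:
step_arm(commands=[{"translation": [0, 0, 0], "roll": 0}, {"translation": [0, 0, 0], "roll": 0}, {"translation": [0, 0, 0], "roll": 0}, {"translation": [0, 0, 0], "roll": 0}, {"translation": [0, 0, 0], "roll": 0}, {"translation": [0, 0, 0], "roll": 0}])

```text
time: 13.32
tool_pos: [0.5871, 0.1283, 0.1157]
tool_rot: [3.142, -0.0, 2.859]
contact_force: [1.1, -0.5, -0.3]
opening: 0.0237
grip_force: 39.6
```

Request:
step_arm(commands=[{"translation": [0, 0, -15], "roll": 0}, {"translation": [0, 0, -30], "roll": 0}, {"translation": [0, 0, -35], "roll": 0}, {"translation": [0, 0, -38], "roll": -0.1}, {"translation": [0, 0, -38], "roll": -0.1}, {"translation": [0, 0, -38], "roll": -0.1}, {"translation": [0, 0, -30], "roll": -0.09}, {"translation": [5, -15, -6], "roll": 0}, {"translation": [9, -30, 0], "roll": 0}, {"translation": [9, -35, 0], "roll": 0}, {"translation": [9, -35, 0], "roll": 0}, {"translation": [9, -35, 0], "roll": 0}, {"translation": [9, -35, 0], "roll": 0}, {"translation": [9, -35, 0], "roll": 0}, {"translation": [9, -35, 0], "roll": 0}, {"translation": [9, -35, 0], "roll": 0}, {"translation": [9, -35, 0], "roll": 0}, {"translation": [6, -25, 0], "roll": 0}, {"translation": [4, -15, 0], "roll": 0}, {"translation": [0, 0, 0], "roll": 0}])

```text
time: 14.98
tool_pos: [0.5299, -0.2478, 0.3449]
tool_rot: [3.142, -0.001, -3.038]
contact_force: [-0.3, 0.3, -1.2]
opening: 0.0241
grip_force: 39.6
```

```bash
python3 - <<'E'
from h import *
import pickle
print(observe()["tool_pos"],observe()["tool_rot"])
k=get_calibration("wrist");im=read_camera("wrist");cv2.imwrite("pics/w4.png",im[:,:,::-1]);pickle.dump(k,open("w4.pkl","wb"))
s=read_camera("side");cv2.imwrite("pics/s4.png",s[:,:,::-1])
for n in ["scraper_foot","scraper","crust"]:
  for c in ["wrist","side"]:print(n,c,[(q["at"],q["confidence"]) for q in search_frame(c,n)[:2]])
a=cv2.resize(im[100:400,170:470,::-1],(400,400)); b=cv2.resize(s[150:350,320:520,::-1],(400,400))
cv2.imwrite("pics/c4.png",np.hstack([a,b]))
E
```

```text
[ 0.52986947 -0.24779882  0.34492886] [ 3.14152769e+00 -1.17558542e-03 -3.03807550e+00]
scraper_foot wrist [([0.5166, -0.2449, 0.3603], 0.78)]
scraper_foot side [([0.5192, -0.2515, 0.3301], 0.57)]
scraper wrist [([0.5186, -0.2497, 0.3539], 0.69)]
scraper side [([0.5196, -0.2482, 0.3328], 0.81)]
crust wrist [([0.4946, -0.2439, 0.0637], 0.61)]
crust side [([0.6581, 0.3318, 0.0179], 0.55)]
```

View pics/c4.png

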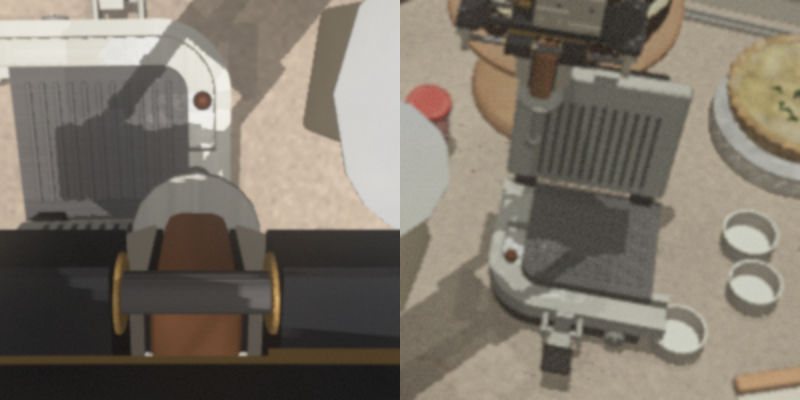

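All 10 views are now used. The last one shows the scraper upright in the grip, the crust still in the left channel, and the lid open. Next I lower the foot.

Request:
step_arm(commands=[{"translation": [-2, 3, 20], "roll": 0}, {"translation": [0, 0, 35], "roll": 0}, {"translation": [0, 0, 35], "roll": 0}, {"translation": [0, 0, 30], "roll": 0}, {"translation": [0, 0, 20], "roll": 0}, {"translation": [0, 0, 8], "roll": 0}, {"translation": [0, 0, 5], "roll": 0}, {"translation": [0, 0, 0], "roll": 0}])

```text
time: 16.05
tool_pos: [0.5326, -0.2415, 0.1927]
tool_rot: [3.141, 0.0, -3.034]
contact_force: [-0.3, -0.4, -1.7]
opening: 0.0241
grip_force: 39.6
```

Request:
step_arm(commands=[{"translation": [0, 0, 6], "roll": 0}, {"translation": [0, 0, 6], "roll": 0}, {"translation": [0, 0, 6], "roll": 0}, {"translation": [0, 0, 6], "roll": 0}, {"translation": [0, 0, 0], "roll": 0}, {"translation": [0, 0, 0], "roll": 0}])

```text
time: 16.55
tool_pos: [0.5322, -0.2417, 0.1684]
tool_rot: [3.141, -0.001, -3.034]
contact_force: [0.5, 0.5, -1.5]
opening: 0.0237
grip_force: 39.6
```

Request:
step_arm(commands=[{"translation": [1, -3, 0], "roll": 0}, {"translation": [0, 0, 4], "roll": 0}, {"translation": [0, 0, 4], "roll": 0}, {"translation": [0, 0, 2], "roll": 0}, {"translation": [0, 0, 0], "roll": 0}, {"translation": [0, 0, 0], "roll": 0}])

```text
time: 17.05
tool_pos: [0.5316, -0.2447, 0.1585]
tool_rot: [3.141, -0.0, -3.034]
contact_force: [-0.1, -0.2, -1.6]
opening: 0.0239
grip_force: 39.6
```

```bash
python3 - <<'E'
from h import *
import time
for i in range(3):
    s=observe();print(s["tool_pos"],s["contact_force"]);k=read_camera("wrist")
print([(q["at"],q["confidence"]) for q in search_frame("wrist","crust")])
E
```

```text
[ 0.53160537 -0.24474479  0.15848292] [-0.05393322 -0.19273657 -1.62753385]
[ 0.53169543 -0.24477854  0.15866817] [-0.7631841   0.23757934 -0.83279056]
[ 0.53174887 -0.24483342  0.15878925] [-0.21505294 -0.08354041 -0.94640709]
[([0.4942, -0.2445, 0.0627], 0.9)]
```

Request:
step_arm(commands=[{"translation": [3, 0, 0], "roll": 0}, {"translation": [6, 0, 0], "roll": 0}, {"translation": [6, 0, 0], "roll": 0}, {"translation": [6, 0, 0], "roll": 0}, {"translation": [6, 0, 0], "roll": 0}, {"translation": [6, 0, 0], "roll": 0}, {"translation": [6, 0, 0], "roll": 0}, {"translation": [6.3, -0.5, 0], "roll": 0}, {"translation": [6.1, -1.5, 0], "roll": 0}, {"translation": [5.8, -2.4, 0], "roll": 0}, {"translation": [5.4, -3.3, 0], "roll": 0}, {"translation": [4.8, -4.1, 0], "roll": 0}, {"translation": [0, 0, 0], "roll": 0}, {"translation": [0, 0, 0], "roll": 0}])

```text
time: 18.42
tool_pos: [0.4658, -0.2642, 0.1587]
tool_rot: [3.142, 0.0, -3.035]
contact_force: [0.3, -0.7, -0.8]
opening: 0.0242
grip_force: 39.6
```

```bash
python3 - <<'E'
from h import *
s=observe();print(s["tool_pos"],s["contact_force"])
for c in("wrist","scene","side"):
    k=read_camera(c);print([(q["at"],q["confidence"]) for q in search_frame(c,"crust")])
E
```

```text
[ 0.46578855 -0.26422146  0.15870337] [ 0.31666307 -0.7145609  -0.80159761]
[([0.4487, -0.282, 0.0635], 0.92)]
[]
[([0.5279, -0.3548, 0.0683], 0.56)]
```

Request:
step_arm(commands=[{"translation": [4.1, -4.8, 0], "roll": 0}, {"translation": [3.3, -5.4, 0], "roll": 0}, {"translation": [2.4, -5.8, 0], "roll": 0}, {"translation": [1.5, -6.1, 0], "roll": 0}, {"translation": [0.5, -6.3, 0], "roll": 0}, {"translation": [0, -7, 0], "roll": 0}, {"translation": [0, -7, 0], "roll": 0}, {"translation": [0, -7, 0], "roll": 0}, {"translation": [0, -7, 0], "roll": 0}, {"translation": [0, -7, 0], "roll": 0}, {"translation": [0, -7, 0], "roll": 0}, {"translation": [0, -7, 0], "roll": 0}, {"translation": [0, -7, 0], "roll": 0}, {"translation": [0, -7, 0], "roll": 0}, {"translation": [0, -7, 0], "roll": 0}, {"translation": [0, 0, 0], "roll": 0}, {"translation": [0, 0, 0], "roll": 0}])

```text
time: 20.13
tool_pos: [0.4646, -0.3631, 0.1585]
tool_rot: [3.141, -0.0, -3.035]
contact_force: [-0.5, -1.0, -1.3]
opening: 0.0238
grip_force: 39.6
```

```bash
python3 - <<'E'
from h import *
s=observe();print(s["tool_pos"],s["contact_force"])
for c in("wrist",):
    k=read_camera(c);print([(q["at"],q["confidence"]) for q in search_frame(c,"crust")])
E
```

```text
[ 0.46462097 -0.36313518  0.1585223 ] [-0.53537866 -0.98200139 -1.27732591]
[([0.4579, -0.3825, 0.0623], 0.64)]
```

Request:
step_arm(commands=[{"translation": [0, -7, 0], "roll": 0}, {"translation": [0, -7, 0], "roll": 0}, {"translation": [0, -7, 0], "roll": 0}, {"translation": [0, -7, 0], "roll": 0}, {"translation": [0, -7, 0], "roll": 0}, {"translation": [0, -7, 0], "roll": 0}, {"translation": [0, -7, 0], "roll": 0}, {"translation": [0, -6, 0], "roll": 0}, {"translation": [0, -6, 0], "roll": 0}, {"translation": [0, -6, 0], "roll": 0}, {"translation": [0, -6, 0], "roll": 0}, {"translation": [0, 0, 0], "roll": 0}, {"translation": [0, 0, 0], "roll": 0}, {"translation": [0, 0, 0], "roll": 0}, {"translation": [0, 0, 0], "roll": 0}])

```text
time: 21.48
tool_pos: [0.4726, -0.4351, 0.1587]
tool_rot: [3.141, -0.0, -3.034]
contact_force: [-0.1, 0.1, -1.3]
opening: 0.0238
grip_force: 39.6
```

```bash
python3 - <<'E'
from h import *
s=observe();print(s["tool_pos"],s["contact_force"])
for c in("wrist","side","scene"):
    k=read_camera(c);cv2.imwrite(f"pics/{c}5.png",k[:,:,::-1])
    for n in ("crust","drip_cup"):print(c,n,[(q["at"],q["confidence"]) for q in search_frame(c,n)])
E
```

```text
[ 0.47255295 -0.43508001  0.1586854 ] [-0.14208426  0.13250256 -1.26838684]
wrist crust [([0.4699, -0.4853, 0.0178], 0.59)]
wrist drip_cup [([0.475, -0.4766, 0.0005], 0.64), ([0.4628, -0.3149, 0.0662], 0.31)]
side crust [([0.3857, -0.3343, 0.0526], 0.73)]
side drip_cup [([0.4847, -0.4677, 0.0192], 0.93)]
scene crust [([0.4648, -0.4652, 0.0055], 0.66)]
scene drip_cup [([0.4653, -0.4634, 0.0045], 0.54)]
```

Request:
step_arm(commands=[{"translation": [0, 0, -15], "roll": 0}, {"translation": [0, 0, -35], "roll": 0}, {"translation": [0, 0, -38], "roll": 0}, {"translation": [0, 0, -38], "roll": 0}, {"translation": [0, 0, -38], "roll": 0}, {"translation": [0, 0, -20], "roll": 0}, {"translation": [0, 0, -6], "roll": 0}, {"translation": [0, 0, 0], "roll": 0}])

```text
time: 22.6
tool_pos: [0.4728, -0.4358, 0.3501]
tool_rot: [-3.139, 0.002, -3.034]
contact_force: [0.4, -0.2, -1.1]
opening: 0.0242
grip_force: 39.6
```

```bash
python3 - <<'E'
from h import *
s=observe();print(s["tool_pos"],s["contact_force"])
k=get_calibration("wrist");im=read_camera("wrist").astype(int)
for n in ("crust","drip_cup"):print(n,[(q["at"],q["confidence"]) for q in search_frame("wrist",n)])
p=proj("wrist",[[.474,-.466,.037]],k)[0];print(p)
m=((im[...,0]-im[...,2]>30)&(im[...,0]<150)&(im[...,1]<85)).astype(np.uint8)
n,l,st,ce=cv2.connectedComponentsWithStats(m)
for i in range(1,n):
    if st[i,4]>40: print(st[i],ce[i],unproj("wrist",[ce[i]],.018,k))
E
```

```text
[ 0.4728022  -0.43579281  0.35014917] [ 0.35583454 -0.18764869 -1.13065213]
crust []
drip_cup [([0.4781, -0.4732, 0.0057], 0.61)]
[295.8815562  193.42991323]
[279 188   9   9  51] [282.88235294 191.84313725] [[ 0.47655141 -0.48541169  0.018     ]]
[ 289  261   55   41 1628] [313.43980344 283.84766585] [[ 0.61131729 -0.42778828  0.018     ]]
[368 289  11  27 111] [372.28828829 298.56756757] [[ 0.62574357 -0.33525287  0.018     ]]
[255 290  11  61 252] [260.37698413 318.69047619] [[ 0.67856692 -0.50424844  0.018     ]]
[368 321  12  30 100] [372.66 340.13] [[ 0.6968883  -0.32406881  0.018     ]]
[ 143  335  369   38 4939] [338.53026929 360.78497672] [[ 0.74016854 -0.373421    0.018     ]]
[ 518  336   61   39 1020] [540.55980392 355.66960784] [[ 0.69452802 -0.05365956  0.018     ]]
[ 79 338  22  36 194] [ 90.27835052 355.93814433] [[ 0.77339258 -0.77136815  0.018     ]]
```

The crust is in the cup: the brown blob is at (0.477,-0.485). Next I take the scraper home.

Request:
step_arm(commands=[{"translation": [-6, 18, 0], "roll": 0}, {"translation": [-10, 32, 0], "roll": 0}, {"translation": [-12, 38, 0], "roll": 0}, {"translation": [-12, 38, 0], "roll": 0}, {"translation": [-12, 38, 0], "roll": 0}, {"translation": [-12, 38, 0], "roll": 0}, {"translation": [-12, 38, 0], "roll": 0}, {"translation": [-12, 38, 0], "roll": 0}, {"translation": [-12, 38, 0], "roll": 0}, {"translation": [-12, 38, 0], "roll": 0}, {"translation": [-12, 38, 0], "roll": 0}, {"translation": [-12, 38, 0], "roll": 0}, {"translation": [-12, 38, 0], "roll": 0}, {"translation": [-12, 38, 0], "roll": 0}, {"translation": [-10, 28, 0], "roll": 0}, {"translation": [-5, 14, 0], "roll": 0.09}, {"translation": [0, 0, 0], "roll": 0.1}, {"translation": [0, 0, 0], "roll": 0.1}, {"translation": [0, 0, 0], "roll": 0.1}, {"translation": [0, 0, 0], "roll": 0}])

```text
time: 24.42
tool_pos: [0.5873, 0.1284, 0.3463]
tool_rot: [-3.14, -0.004, 2.856]
contact_force: [0.0, -0.4, -2.5]
opening: 0.0239
grip_force: 39.6
```

Request:
step_arm(commands=[{"translation": [0, 0, 0], "roll": 0}, {"translation": [0, 0, 0], "roll": 0}])

```text
time: 24.58
tool_pos: [0.5876, 0.128, 0.3476]
tool_rot: [-3.141, -0.002, 2.862]
contact_force: [-0.1, -0.0, -1.4]
opening: 0.0239
grip_force: 39.6
```

Request:
step_arm(commands=[{"translation": [0, 0, 15], "roll": 0}, {"translation": [0, 0, 30], "roll": 0}, {"translation": [0, 0, 35], "roll": 0}, {"translation": [0, 0, 30], "roll": 0}, {"translation": [0, 0, 20], "roll": 0}, {"translation": [0, 0, 10], "roll": 0}, {"translation": [0, 0, 10], "roll": 0}, {"translation": [0, 0, 10], "roll": 0}, {"translation": [0, 0, 0], "roll": 0}, {"translation": [0, 0, 0], "roll": 0}])

```text
time: 25.42
tool_pos: [0.5882, 0.1281, 0.1892]
tool_rot: [3.141, 0.001, 2.859]
contact_force: [-0.3, 0.0, -1.1]
opening: 0.0239
grip_force: 39.6
```

Request:
step_arm(commands=[{"translation": [0, 0, 10], "roll": 0}, {"translation": [0, 0, 12], "roll": 0}, {"translation": [0, 0, 12], "roll": 0}, {"translation": [0, 0, 10], "roll": 0}, {"translation": [0, 0, 10], "roll": 0}, {"translation": [0, 0, 8], "roll": 0}, {"translation": [0, 0, 4], "roll": 0}, {"translation": [0, 0, 0], "roll": 0}, {"translation": [0, 0, 0], "roll": 0}])

```text
time: 26.17
tool_pos: [0.5881, 0.1282, 0.1228]
tool_rot: [3.141, 0.0, 2.859]
contact_force: [0.7, -0.3, -1.4]
opening: 0.0241
grip_force: 39.6
```

Request:
step_arm(commands=[{"translation": [0, 0, 3], "roll": 0}, {"translation": [0, 0, 3], "roll": 0}, {"translation": [0, 0, 1], "roll": 0}, {"translation": [0, 0, 0], "roll": 0}, {"translation": [0, 0, 0], "roll": 0}])

```text
time: 26.58
tool_pos: [0.5879, 0.1282, 0.1158]
tool_rot: [3.141, 0.0, 2.859]
contact_force: [0.4, -0.3, -1.5]
opening: 0.0238
grip_force: 39.6
```

Request:
step_arm(commands=[{"translation": [0, 0, 1], "roll": 0}, {"translation": [0, 0, 0], "roll": 0}, {"translation": [0, 0, 0], "roll": 0}])

```text
time: 26.83
tool_pos: [0.5881, 0.1282, 0.1157]
tool_rot: [3.141, 0.001, 2.859]
contact_force: [-2.1, -0.6, 5.9]
opening: 0.0239
grip_force: 39.6
```

Request:
step_arm(commands=[{"translation": [0, 0, 0], "roll": 0}, {"translation": [0, 0, 0], "roll": 0}, {"translation": [0, 0, 0], "roll": 0}, {"translation": [0, 0, 0], "roll": 0}, {"translation": [0, 0, 0], "roll": 0}, {"translation": [0, 0, 0], "roll": 0}, {"translation": [0, 0, 0], "roll": 0}, {"translation": [0, 0, 0], "roll": 0}, {"translation": [0, 0, 0], "roll": 0}, {"translation": [0, 0, -15], "roll": 0}, {"translation": [0, 0, -35], "roll": 0}, {"translation": [0, 0, -38], "roll": 0}, {"translation": [0, 0, -38], "roll": 0}, {"translation": [0, 0, -38], "roll": 0}, {"translation": [0, 0, -18], "roll": 0}, {"translation": [0, 0, 0], "roll": 0}, {"translation": [0, 0, 0], "roll": 0}], fingers=1)

```text
time: 28.25
tool_pos: [0.5881, 0.1282, 0.2976]
tool_rot: [3.141, 0.002, 2.859]
contact_force: [-0.9, 1.0, -0.1]
opening: 0.0917
grip_force: 0.0
```

```bash
python3 - <<'E'
from h import *
s=observe();print(s["time"],s["tool_pos"],s["contact_force"],s["opening"])
for c in("side","scene","wrist"):
    read_camera(c)
    for n in ("scraper","lid_edge","crust","drip_cup"):print(c,n,[(q["at"],q["confidence"]) for q in search_frame(c,n)[:2]])
E
```

```text
28.25 [0.5881161  0.12817949 0.29760644] [-0.89152216  0.97387166 -0.14966627] 0.09171970088962578
side scraper [([0.5762, 0.1258, 0.1263], 0.6)]
side lid_edge [([0.6233, -0.3081, 0.1959], 0.57)]
side crust [([0.6732, -0.0904, 0.0932], 0.38)]
side drip_cup [([0.4837, -0.4665, 0.0181], 0.83)]
scene scraper [([0.5856, 0.1168, 0.1153], 0.62)]
scene lid_edge [([0.6263, -0.3124, 0.2265], 0.74), ([0.5801, -0.3297, 0.0653], 0.41)]
scene crust []
scene drip_cup [([0.4803, -0.4664, 0.0061], 0.56), ([0.5827, -0.3312, 0.0665], 0.39)]
wrist scraper [([0.5811, 0.1315, 0.0972], 0.84)]
wrist lid_edge []
wrist crust [([0.5724, 0.1344, 0.0945], 0.25)]
wrist drip_cup []
```

Scraper home, lid back, crust in cup.

```bash
python3 -c "
from cell import *
print(hand_in())"
```

```text
the job is handed in; nothing more can be done
None
```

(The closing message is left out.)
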